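# Ice service: close up the drip tray and hold the bucket open

## Robot

A 6-joint arm with a two-finger parallel gripper is mounted at the origin on the work surface. World frame = base frame: x ahead of the robot, y to its left, z up, the work surface at z = 0. Lengths are in mm, angles in rad, forces in N, time in s.
With the tool pointing down it reaches from about 325 to 750 mm from the base axis. Payload 7.6 kg.
Tool frame: the origin (TCP) lies at the very end of the fingers, on their centre line; the grasp point (between the pads) lies 19 mm behind it; z points along the fingers, y is the line along which they close (so a half turn about z gives the same grasp; the last joint's range is limited). The gripper opens to 85 mm and grips with 20 to 120 N. Pads are 22 mm wide; open, the fingers measure 114 mm over their backs; the gripper's body (76 mm by 85 mm) begins 54 mm behind the grasp point. The pads swing forward as they close: fully open they stand 13 mm farther back than shut.
Start: joints at [-1.23, 0.052, 1.401, -0, 1.689, -0.07], TCP at [209.681, -481.331, 231.323] pointing down, gripper open.
Joint ranges: [-2.9, 2.9], [-0.91, 2.17], [0.12, 2.37], [-1.06, 4.2], [0.26, 2.73], [-2.93, 2.93]. Speed limits (rad/s): [2.57, 2.57, 3.01, 3.14, 3.14, 3.14].

## Interface

Orientations are given as a 3x3 rotation matrix whose columns are the frame's x, y, z axes.
In Python, from bench import manip, planner, cams, find_in, masks_of, mark_of, get_time, get_joint_positions, get_dq, get_joint_torque, get_tool_pos, get_orientation, get_ft_force, get_torque, get_gripper_width, get_finger_force gives the robot as it stands. The module is installed in compiled form; this text tells all that it offers. Calls block until the motion is done:
- manip.movep(position, orientation): joint-space move of the TCP to a pose.
- manip.move_linear(position, attitude=None, feed=150, contact_N=None): straight line of the TCP; attitude=None keeps the orientation; feed is the mean speed in mm/s. With contact_N (N) it stops when the force on the tool has changed by that much, and returns True; else False.
- manip.goto_joints(angles): joint-space move.
- manip.command_gripper(opening): opening from 0.0 (shut) to 1.0 (fully open); the grip force is fixed at half the most; returns when the fingers have stopped.
- manip.dwell(seconds).
- planner.ik(position, orientation): joint angles nearest the present ones, or None.
- cams.capture(name): name is "side" or "top"; returns (picture, depth): 480x640x3 uint8, red, green, blue; 480x640 float32, mm along the optical axis (not along the pixel's ray), 0 where there is no reading.
- cams.calibration(name): a dict with "mtx" (3x3 intrinsics, pixels), "origin" and "rotation" of the camera in the world. Camera axes: x right, y down, z forward; pixel columns grow to the right and rows downward; lengths in mm; the calibration is good to about 2 mm. A picture is of the moment at which its call begins. calibration takes no time and is no camera call.
A pose or a line that the arm cannot do raises manip.PlanningError and nothing moves.
- manip.job_done(): hands the job in; it is judged then, once.
Trained networks look in the newest picture that a camera, given by its name, has taken for a name from the list of things; names that differ only in an ending like _2 or _b are one class to them, and where a whole thing is asked for, a point or a joint stands for the part that bears it (a point fixed in the world has none). Each returns a list of dicts, best first, with "p" (0 to 1); they miss things now and then, are a little off and sometimes report something else, mostly with a low value. They report only what shows in the picture. A call takes as long as a camera call. They do not tell look-alikes from the thing itself.
- find_in(name, camera): "box" ([left, top, right, bottom] in pixels, round what is visible of it).
- masks_of(name, camera): "region" (480x640 bool, what is visible of it) and "box" ([left, top, right, bottom] in pixels, round what is visible of it).
- mark_of(name, camera): "pixel" ([column, row] in pixels: a listed point, or the origin of a listed thing).
Readings, each from a call of its own:
- get_time(): time.
- get_joint_positions(): joint angles.
- get_dq(): joint speeds.
- get_joint_torque(): joint torques, N m.
- get_tool_pos(): TCP position.
- get_orientation(): TCP orientation.
- get_ft_force(): force on the tool from outside, world axes, zero at the start.
- get_torque(): the same for the moment, N m.
- get_gripper_width(): opening from 0.0 (shut) to 1.0 (fully open).
- get_finger_force(): force on a finger pad.
Only numpy, scipy, OpenCV 4.12 (cv2) and the standard library are available. Lean on these libraries where they do the work, as an engineer would, in place of code of your own. Each camera call takes 0.05 s, during which the arm holds its last target. There are 200 camera calls.

## Task

Slide the loose drip tray up against the side of the ice bucket's wooden stand that it lies next to, so that its edge sits flush and square with no gap and about midway along that side. Then press the big plunger on top of the bucket down past its first two clicks to the third, at the bottom of its travel, so that the lid swings wide open, and finish while still holding it down there with the closed fingers: it springs back if let go. Leave everything else on the table where it stands.

Things in the scene. Friction and masses are not known exactly. Their poses are not given: they have to be found in the camera images.
- bucket: Round steel ice bucket on a square wooden stand 230 x 230 x 22 mm high; heavy, does not move. Origin: centre of the stand's underside; x from plunger to lid hinge, y left, z up. Stand side faces at y = +/-115 mm. Top front half (x below 0): fixed deck 168 mm above the table, holding the plunger. Rear half: lid, free edge at x = 0, hinge at x = 98 mm, swings up and away as the plunger goes down.
- press_top (a point): Centre of the flat top of the plunger, an upright steel cylinder 50 mm across at x = -60 mm, y = 0 in the bucket's frame. Released, it is 214 mm above the table, 46 mm above the deck (collar round it 68 mm across, 8 mm high); pressed, it moves straight down. Three dark rings round its side sink into the collar one by one, one per click.
- plunger (a joint): Press depth of the plunger, m: 0 released, clicks at 0.011, 0.022 and 0.033, hard stop at 0.036. Let go, it springs back up all the way from any click: about 5 N at the start rising to about 12 N at the bottom, with about 2.5 N of ripple from the clicks.
- lid (a joint): Angle of the half lid, rad: 0 shut; driven by the plunger, 33 rad per m of press, so about 1.09 at the third click.
- tray: Loose wooden drip tray, 150 (x) x 130 (y) mm, rim 22 mm high, 0.35 to 0.7 kg. Origin: centre of underside, z up. Handle in its middle: block 16 (x) x 50 (y) mm, top 72 mm above the table. Starts 15 to 75 mm off the stand's left or right side, turned up to 0.22 rad from the stand's x. The 150 mm edge (y = +/-65) facing the stand goes against it; flush, its centre is 180 mm from the bucket's x axis.
- carafe: Empty clear glass carafe, 92 mm across, 220 mm high, origin centre of its underside; stands on the other side of the bucket. Leave alone.
- glass_left: Stemless wine glass, 84 mm across, 100 mm high, origin centre of its underside; on the left of the table. Leave alone.
- glass_far: Same kind of glass, beyond the bucket. Leave alone.
- board: Round wooden serving board, 260 mm across, 16 mm high, origin centre of its underside. Leave alone.
- bowl: White bowl, 100 mm across, 45 mm high, on the board. Leave alone.
- mill: Wooden pepper mill, 56 mm across, 180 mm high, origin centre of its underside. Leave alone.
- tongs: Steel ice tongs lying flat, 170 mm long. Leave alone.
There are look-alikes about, which are no part of the job. Several things look just like the tray: the one meant starts farthest from the robot's base.

How it is judged (in metres and radians):
On the way, in this order (a step that is already met when the one before it is completed fails the run):
1. the tray stands flat, flush and square against the side of the stand ((y of tray in the frame of bucket between 0.17 and 0.1845 m or y of tray in the frame of bucket between -0.1845 and -0.17 m) and x of tray in the frame of bucket between -0.045 and 0.045 m and angle between the x axis of tray and the x axis of bucket, either way round below 0.045 rad and angle between tray's own z axis and vertical below 0.04 rad and height (world z) of tray below 0.004 m), for 0.2 s.
2. the plunger is pressed to its third click by the fingers (value of joint plunger above 0.03 m and contact force between the fingers and plunger above 3 N), for 0.3 s.
At the end, for the whole second after the job is handed in: Still held: the fingers press the plunger (over 3 N) past 30 mm, lid open over 0.95 rad. The tray, no longer touched, lies flat, its edge within 4.5 mm of the stand's side, square within 0.045 rad, its middle within 45 mm of that side's middle; bystanders moved under 30 mm (all of step 1 and all of step 2 and value of joint lid above 0.95 rad and contact force between the fingers and tray below 0.5 N); the arm keeps its last pose, push and grip.
It fails at once if something else on the table is shifted by more than 30 mm or tipped (distance of any of carafe, glass_left, glass_far, board, bowl, mill, tongs from where it was at the start of the episode above 0.03 m or angle between any of carafe, glass_left, glass_far, board, bowl, mill, tongs's own z axis and vertical above 0.35 rad).
It also fails if it takes over 51 s, if anything falls off the work surface, if the arm or the gripper's body presses on something with over 40 N, if the wrist force passes 120 N, or if a joint passes its speed limit or range.

## Working session

There is one attempt and no reset: what is moved stays moved. The work goes in short steps, each a Python script; the robot and the scene stay as the last script left them, time stands still between calls to the robot, and variables do not carry over. Pictures are saved under pics/ and viewed, at most 10 in all, crops included, and the job is handed in when it is done.

```bash
mkdir -p pics
cat > h.py <<'E'
import numpy as np, cv2
from bench import *
def cloud(cam,depth):
    c=cams.calibration(cam);K=np.array(c["mtx"]);R=np.array(c["rotation"]);o=np.array(c["origin"])
    v,u=np.mgrid[:480,:640]
    p=np.stack([(u-K[0,2])/K[0,0]*depth,(v-K[1,2])/K[1,1]*depth,depth],-1)
    return p@R.T+o
def down(yaw): # tool z down, tool y (closing) along world yaw direction
    y=np.array([np.cos(yaw),np.sin(yaw),0]);z=np.array([0,0,-1.]);return np.stack([np.cross(y,z),y,z],1)
E
python3 - <<'E'
from h import *
print(get_time())
for c in ("side","top"):
    im,d=cams.capture(c);np.savez(f"{c}0.npz",im=im,d=d)
    cv2.imwrite(f"pics/{c}0.png",im[:,:,::-1]);P=cloud(c,d);k=cams.calibration(c);print(c,np.round(k["origin"]),np.round(k["rotation"],2).tolist())
    for n in ("tray","bucket","press_top"):
        for r in masks_of(n,c):
            m=r["region"]&(d>0);q=P[m]; print(n,round(r["p"],2),np.round(r["box"]),np.round(np.median(q,0)),np.round(np.percentile(q[:,2],[2,98])))
        for r in mark_of(n,c):
            u,v=map(int,np.round(r["pixel"]));print("  mark",round(r["p"],2),u,v,np.round(P[v,u]))
print(get_time())
E
```

```text
0.0
side [ 313. -863. 1162.] [[0.97, -0.18, 0.16], [-0.24, -0.75, 0.62], [0.01, -0.64, -0.77]]
tray 0.78 [213. 214. 258. 257.] [293. 166.  18.] [ 3. 71.]
tray 0.62 [233. 323. 303. 382.] [ 331. -267.   17.] [ 3. 71.]
  mark 0.97 268 350 [ 333. -266.   19.]
  mark 0.7 351 340 [ 561. -289.   18.]
  mark 0.61 232 238 [287. 159.  17.]
bucket 0.76 [276. 210. 371. 310.] [533. -77. 128.] [  8. 212.]
  mark 0.7 322 270 [ 521. -113.  124.]
  mark 0.76 300 227 [480. -18. 212.]
top [ 377.  -15. 1355.] [[0.01, -0.99, 0.12], [-1.0, -0.01, -0.01], [0.01, -0.12, -0.99]]
tray 0.96 [368. 281. 445. 355.] [ 328. -255.   17.] [ 3. 72.]
tray 0.74 [382. 198. 442. 259.] [ 561. -274.   17.] [ 1. 72.]
  mark 0.92 412 227 [ 561. -265.   75.]
  mark 0.87 242 327 [303. 171.  65.]
  mark 0.77 402 317 [ 328. -246.   16.]
bucket 0.77 [276. 186. 368. 281.] [527. -25. 168.] [ 18. 214.]
  mark 0.81 322 238 [ 377.  -15. 1355.]
press_top 0.57 [311. 242. 335. 262.] [482. -31. 213.] [174. 218.]
  mark 0.93 322 253 [479. -30. 216.]
  mark 0.51 408 228 [ 559. -255.   73.]
0.7
```

Run:
```python
import cv2
a=cv2.imread("pics/top0.png")[130:400,180:500]
cv2.imwrite("pics/topc.png",cv2.resize(a,(704,594),interpolation=cv2.INTER_CUBIC))
b=cv2.imread("pics/side0.png")[170:410,200:520]
cv2.imwrite("pics/sidec.png",cv2.resize(b,(800,600),interpolation=cv2.INTER_CUBIC))
```

```text
(no output)
```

View pics/topc.png

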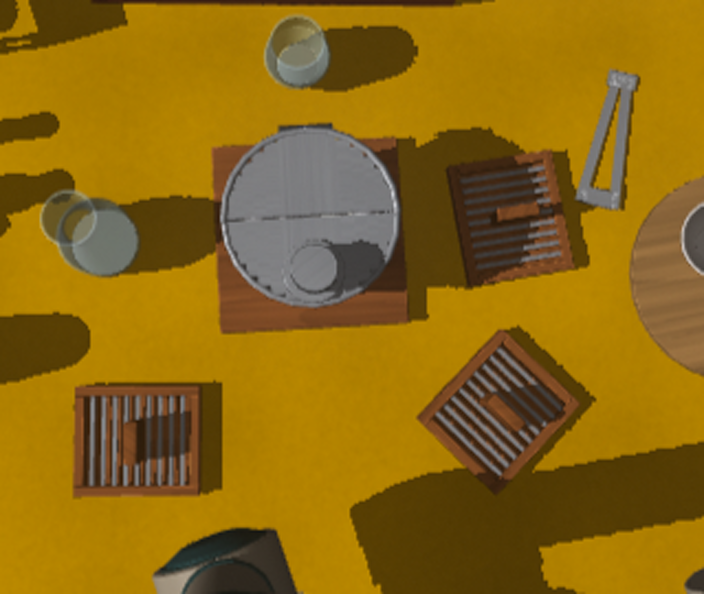

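View pics/sidec.png

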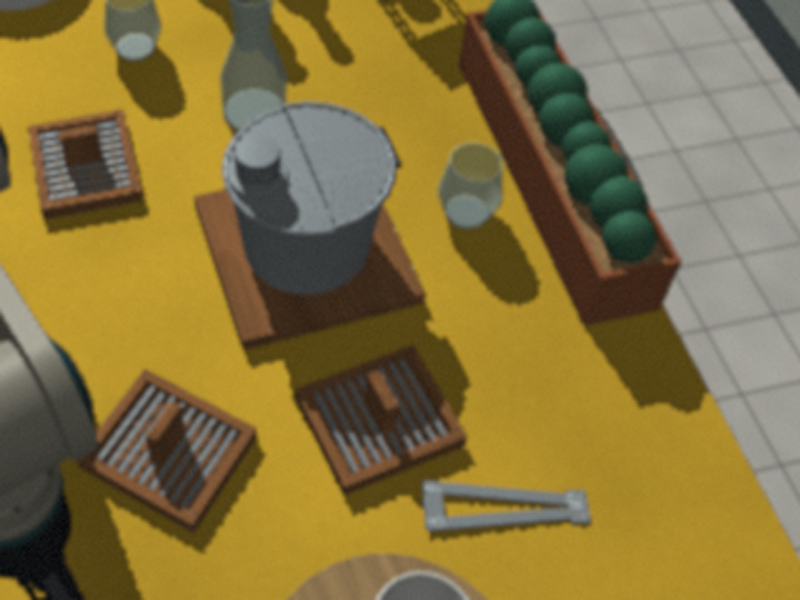

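Candidates for the tray in the top image are (412,227), (402,317) and (242,327). In world coordinates they lie about 622, 415 and 348 mm from the base. The one at (412,227) is the farthest and lies beside the stand's right side, so it is the one meant; both crops confirm it. Next I'll fit rectangles to the stand and tray using both views.

```bash
cat >> h.py <<'E'
def rect(p):
    (c,(w,h),a)=cv2.minAreaRect(p[:,:2].astype(np.float32));return np.round(c,1),np.round((w,h),1),round(a,2)
def biggest(p,cell=6): # largest blob in xy
    ij=((p[:,:2]-[200,-600])/cell).astype(int);g=np.zeros((150,180),np.uint8);ok=((ij>=0)&(ij<[150,180])).all(1);p=p[ok];ij=ij[ok]
    np.add.at(g,(ij[:,0],ij[:,1]),1);n,l,s,_=cv2.connectedComponentsWithStats((g>0).astype(np.uint8))
    return p[l[ij[:,0],ij[:,1]]==1+np.argmax(s[1:,4])]
def sel(P,d,x0,x1,y0,y1,z0,z1):
    return P[(d>0)&(P[...,0]>x0)&(P[...,0]<x1)&(P[...,1]>y0)&(P[...,1]<y1)&(P[...,2]>z0)&(P[...,2]<z1)]
E
python3 - <<'E'
from h import *
T=[];S=[]
for c in ("top","side"):
    f=np.load(c+"0.npz");P=cloud(c,f["d"]);d=f["d"]
    t=biggest(sel(P,d,450,680,-380,-175,14,32));s=biggest(sel(P,d,380,680,-180,130,14,32))
    print(c,"tray",rect(t),np.median(t[:,2]),"stand",rect(s),np.median(s[:,2]),len(t),len(s))
    h=sel(P,d,500,620,-340,-210,60,85);print(" handle",rect(h),np.median(h[:,2]),len(h),"table z",np.median(sel(P,d,400,500,-380,-340,-20,20)[:,2]))
    p=sel(P,d,430,540,-100,40,203,225);print(" plunger",rect(p),np.median(p[:,2]))
    T.append(t);S.append(s)
print(rect(np.vstack(T)),rect(np.vstack(S)))
E
```

```text
top tray (array([ 565.4, -274.8]), array([150.3, 131.8]), 9.89) 20.09837312988884 stand (array([542.8, -27.5]), array([230.1, 230.6]), 3.67) 21.889480263497035 1481 1928
 handle (array([ 565.4, -274.4]), array([16.5, 49.3]), 10.56) 71.17744901457343 122 table z 0.03524571472496518
 plunger (array([483.4, -31.2]), array([49.6, 48.4]), 0.48) 213.48916066550237
side tray (array([ 567.7, -276.4]), array([152.5, 132.2]), 9.88) 19.33685063510211 stand (array([544.3, -30.1]), array([230.9, 233.3]), 3.78) 20.888187587761422 1352 2114
 handle (array([ 567.1, -276.1]), array([17.3, 52.4]), 8.86) 70.13271525769869 118 table z -0.992588569594318
 plunger (array([483.6, -33.9]), array([50.4, 46.9]), 76.77) 212.7704493454229
(array([ 567. , -275.6]), array([153.5, 133.7]), 10.05) (array([543.8, -29.4]), array([231.9, 234.6]), 3.67)
```

Both views agree. The stand is at (543.5,-28.7) with yaw 0.065, and the tray is at (566,-275.4) with yaw 0.173. The handle top is at 71 mm and the plunger top at 213 mm, matching the text. Next I'll grasp the handle and slide.

Run:
```python
from h import *
R=down(0.173)
q1=planner.ik([566,-275.4,230],R);q2=planner.ik([566,-275.4,230],down(0.173+np.pi));print(q1,q2)
R=min((r for r in (down(.173),down(.173+np.pi)) if planner.ik([566,-275.4,230],r) is not None),key=lambda r:abs(planner.ik([566,-275.4,230],r)[5]))
s=1 if R[0,1]>0 else -1
manip.movep([566,-275.4,230],R)
print(manip.move_linear([566,-275.4,41],feed=120,contact_N=15),get_tool_pos(),get_time())
manip.command_gripper(0.0);print("w",get_gripper_width(),get_finger_force(),get_ft_force())
c=np.array([543.5,-28.7]);a=0.065;ey=np.array([-np.sin(a),np.cos(a)])
R2=down(a if s>0 else a+np.pi)
t=c-188*ey
print(manip.move_linear([*t,41],R2,feed=50),get_ft_force(),get_time())
t=c-174*ey
print(manip.move_linear([*t,41],feed=15,contact_N=12),get_tool_pos(),get_ft_force(),get_time())
p=get_tool_pos()[:2]-c;print("bucket-frame y",p@ey)
for cam in ("top","side"):
    im,d=cams.capture(cam);cv2.imwrite(f"pics/{cam}1.png",im[:,:,::-1]);P=cloud(cam,d)
    print(cam,rect(biggest(sel(P,d,450,680,-380,-145,14,32))))
```

```text
[-5.11504663e-01  3.51821672e-01  1.06192978e+00 -4.44089210e-16
  1.72784120e+00 -6.84504663e-01] [-5.11504663e-01  3.51821672e-01  1.06192978e+00 -4.44089210e-16
  1.72784120e+00  2.45708799e+00]
False [ 566.44559421 -275.63727307   41.92361103] 3.95
w 0.17931801082072796 60.37216544151306 [0.21669205 0.37364147 1.60292295]
False [ 0.06203684 -1.24464751  3.81425877] 5.9417
True [ 555.0375859  -207.5446703    41.17406845] [ 1.33945689 -2.37541737  1.49175706] 6.65
bucket-frame y -179.21640904906877
top (array([ 515.2, -256.3]), array([42. , 57.8]), 60.34)
side (array([ 543.2, -207.8]), array([177.6, 135.7]), 3.76)
```

Run:
```python
from h import *
c=np.array([543.5,-28.7]);a=0.065;ey=np.array([-np.sin(a),np.cos(a)])
p=get_tool_pos()
print(manip.move_linear([*(p[:2]+4*ey),41],feed=10,contact_N=20),get_tool_pos(),get_ft_force())
manip.command_gripper(1.0);p=get_tool_pos();manip.move_linear([p[0],p[1],250],feed=150)
manip.goto_joints(get_joint_positions()+np.array([-.5,-.1,0,0,0,0]));print(get_time(),get_tool_pos())
for cam in ("top","side"):
    im,d=cams.capture(cam);cv2.imwrite(f"pics/{cam}2.png",im[:,:,::-1]);P=cloud(cam,d)
    t=sel(P,d,450,680,-380,-50,14,32);print(cam,rect(biggest(t)))
    h=sel(P,d,490,620,-270,-150,60,85);print(" handle",rect(h),len(h))
    # tray+stand far edges
    cv2.imwrite(f"pics/{cam}2c.png",cv2.resize(im[150:330,260:500,::-1],(800,600),interpolation=cv2.INTER_CUBIC))
```

```text
False [ 555.09759535 -207.02235677   42.01792211] [  1.41785117 -13.91769392   1.1341164 ]
10.6917 [ 385.51031761 -437.87411087  306.93416883]
top (array([ 557. , -163.1]), array([210.8, 223.9]), 0.15)
 handle (array([ 554.3, -207. ]), array([16. , 49.7]), 2.63) 123
side (array([ 573.2, -164.4]), array([190.2, 220.2]), 3.49)
 handle (array([ 556. , -209.8]), array([17.3, 51.1]), 4.1) 104
```

View pics/top2c.png

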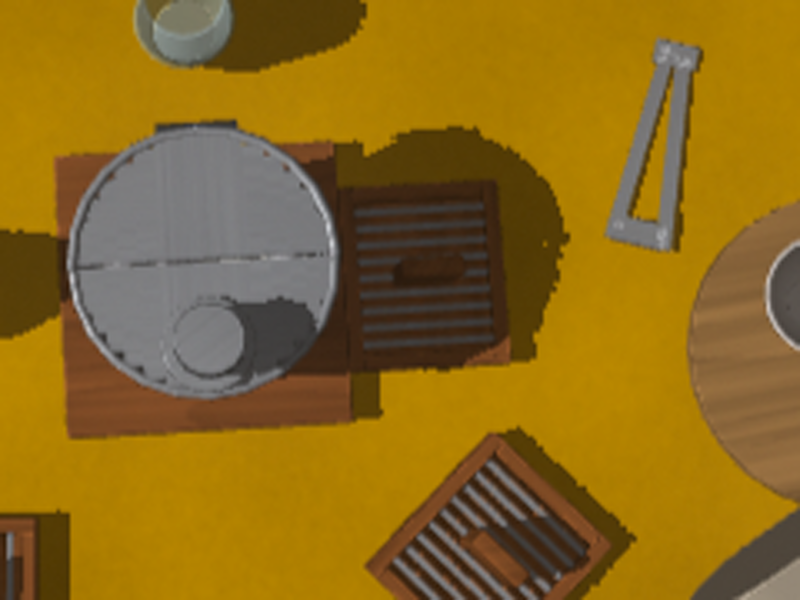

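View pics/side2c.png

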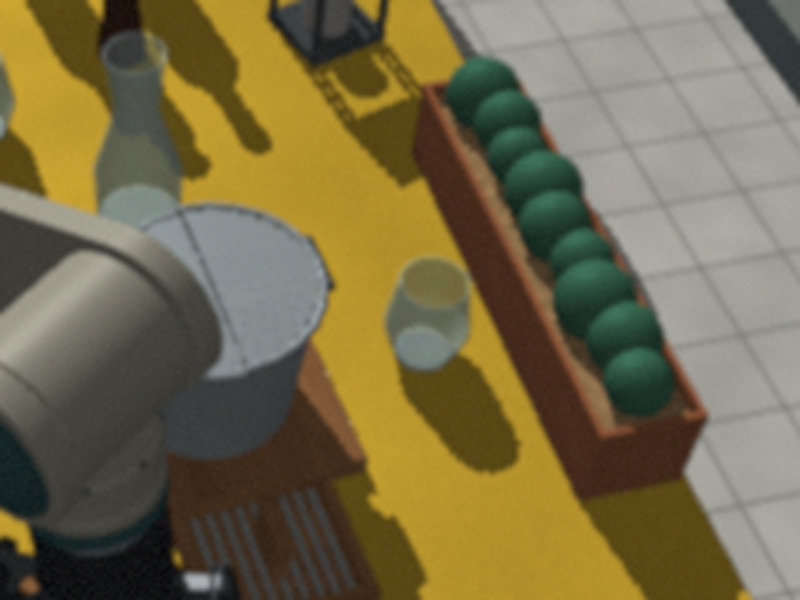

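The top crop shows the tray's left edge at column ~347 lying on the stand's right side with no gap, parallel, and about midway along it. The side view is partly hidden by the arm, but its handle fit agrees (yaw ~0.07, centre (555,-208)). Next I'll press the plunger.

Run:
```python
from h import *
manip.command_gripper(0.0)
xy=[483.5,-32.3]
p=[*xy,290]
R=min((r for r in (down(.065),down(.065+np.pi),down(.065+np.pi/2),down(.065-np.pi/2)) if planner.ik(p,r) is not None),key=lambda r:abs(planner.ik(p,r)[5]))
manip.movep(p,R);print(get_tool_pos(),get_ft_force(),get_time())
print(manip.move_linear([*xy,195],feed=50,contact_N=4),get_tool_pos(),get_ft_force())
for z in (190,180,177,175,173):
    manip.move_linear([*xy,z],feed=20);print(z,np.round(get_tool_pos(),1),np.round(get_ft_force(),1),get_time())
    if get_tool_pos()[2]<178.8 : break
```

```text
[483.58097821 -33.102409   290.02127098] [-0.15316861  0.46594533  0.25703299] 13.1
True [483.48936551 -32.2816832  212.80992742] [-1.2369236   0.47989639  7.84669365]
190 [483.6 -32.3 191.6] [-5.1  0.5  9.4] 15.7583
180 [483.6 -32.3 181.5] [-3.6  0.7  9. ] 16.4083
177 [483.6 -32.3 178.9] [-6.1 -0.2 12.2] 16.7083
175 [483.7 -32.3 178. ] [-8.7  1.4 17.6] 16.9583
```

Run:
```python
from h import *
manip.dwell(0.6);print(np.round(get_tool_pos(),1),np.round(get_ft_force(),1))
o=[]
for cam in ("top","side"):
    im,d=cams.capture(cam);P=cloud(cam,d);o.append(cv2.resize(im[150:390,210:450,::-1],(400,400)))
    h=sel(P,d,490,620,-270,-150,60,85);print(cam," handle",rect(h),len(h))
    l=sel(P,d,560,680,-130,80,185,300);print(" lid pts",len(l),l[:,2].max() if len(l) else 0)
cv2.imwrite("pics/end.png",np.hstack(o));print(get_time())
```

```text
[483.7 -32.3 177.9] [-8.9  0.1 16.8]
top  handle (array([ 553.9, -207.6]), array([15.7, 50.5]), 1.51) 122
 lid pts 597 267.00854577693804
side  handle (array([ 555.6, -208.7]), array([16.5, 52.5]), 3.05) 106
 lid pts 155 262.99765748000164
17.6583
```

View pics/end.png

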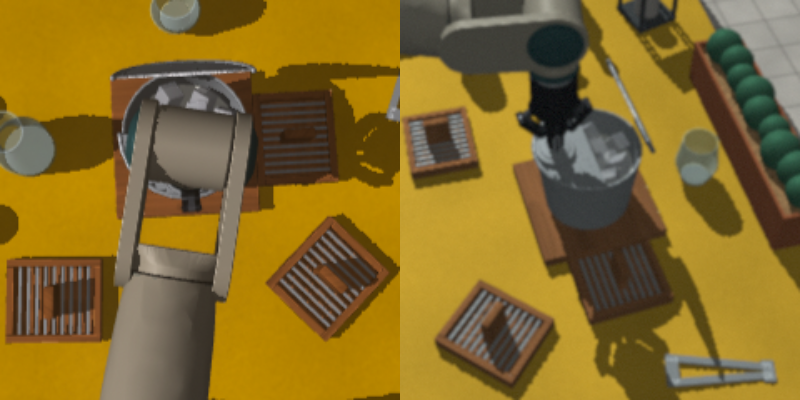

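The lid is wide open and the tray sits against the stand in both views. One last check of the tray's squareness from its outer rim edge, handing in if it is good.

Run:
```python
from h import *
for cam in ("top","side"):
    im,d=cams.capture(cam);P=cloud(cam,d);t=sel(P,d,495,615,-300,-230,14,32)
    b=((t[:,0]-495)//6).astype(int);e=np.array([[495+6*i+3,t[b==i,1].min()] for i in range(20) if (b==i).sum()>2])
    vx,vy,x,y=cv2.fitLine(e.astype(np.float32),cv2.DIST_HUBER,0,.01,.01).ravel();y=y-vy/vx*(x-555)
    a=np.arctan(vy/vx);print(cam,"yaw",a,"dist to stand axis",-((y+28.7)*np.cos(.065)-(555-543.5)*np.sin(.065)),"(245 ideal)")
    if cam=="top":g=abs(a-.065)<.03
print(get_tool_pos(),get_ft_force())
if g: print(manip.job_done())
```

```text
top yaw 0.05784023 dist to stand axis 242.66116102982855 (245 ideal)
side yaw 0.060252868 dist to stand axis 245.8979331170811 (245 ideal)
[483.66758839 -32.29022567 177.97218154] [-8.08407435  2.11013285 16.50024403]
the job is handed in; nothing more can be done
None
```

I slid the tray flush and square against the stand's right side, about midway along it, then handed the job in with the plunger held about 35 mm down (past the third click) and the lid wide open; the verdict was not shown.

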